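# Shut and lock the board test fixture with its quarter-turn T-key

## Robot

A 7-joint arm with a two-finger parallel gripper is mounted at the origin on the work surface; the furniture and walls round the work are solid. World frame = base frame: x ahead of the robot, y to its left, z up, the work surface at z = 0. Lengths are in m, angles in rad, forces in N, time in s.
With the tool pointing down it reaches from about 0.425 to 1.025 m from the base axis. Payload 9.4 kg.
Tool frame: the origin (TCP) lies on the mounting face of the last link; the fingertips stand 173 mm ahead of it and the grasp point (between the pads) lies 155 mm ahead of it (ctrl.tip_extent is the distance from the TCP to the fingertips, in m); z points along the fingers, y is the line along which they close (so a half turn about z gives the same grasp; the last joint's range is limited). The gripper opens to 85 mm and grips with 20 to 120 N. Pads are 22 mm wide; open, the fingers measure 114 mm over their backs; the gripper's body (76 mm by 85 mm) begins 54 mm behind the grasp point. The pads swing forward as they close: fully open they stand 13 mm farther back than shut.
Start: joints at [0.695, 0.599, -0.003, 1.599, 0.002, 0.943, -0.08], TCP at [0.519, -0.506, 0.405] pointing down, gripper open.
Joint ranges: [-2.57, 2.57], [-0.35, 1.97], [-1.29, 1.29], [0.11, 2.56], [-1.05, 4.19], [0.11, 1.86], [-2.63, 2.63]. Speed limits (rad/s): [2.22, 2.22, 3.01, 3.01, 3.14, 3.14, 3.14].

## Interface

Orientations are given as a 3x3 rotation matrix whose columns are the frame's x, y, z axes.
In Python, from station import ctrl gives the robot as it stands.
- The arm moves only by the tool step_arm, never from a script. Its argument "series" is a list of rows, each an object with "slide": the shift along the tool's x, y, z in mm, a list of three; "turn": the turn, a rotation vector about the tool's x, y, z in degrees, a list of three; "hand": the finger opening in mm, from 0 to 85.4. A call has 1 to 10 rows; each row shifts and turns the commanded pose from where the row before left it, along the tool's axes as they then stand; what a row does not reach is not made up. A row lasts 1/12 s, in which the tool goes at most 41.7 mm and 7.16 degrees, less where a joint would pass 70% of its speed; a pose out of reach is approached as far as the arm can. A call with a gripper value outside its range is refused whole. The fingers move at their own pace and stop on an object; "force" is the grip in N (left out, the last holds). Time passes only in rows, so rows that do not move let the fingers close. It gives the time, the measured TCP pose, the force, the opening and the grip force at its end, in the units of the state.
- ctrl.get_obs(): the state, without advancing time (a new reading comes with each control period).
- ctrl.capture(name): name is "scene" or "top" or "wrist"; returns the picture (480x640x3 uint8, red, green, blue); there is no depth.
- ctrl.calibration(name): a dict with "K" (3x3 intrinsics, pixels), "origin" and "rotation" of the camera in the world. Camera axes: x right, y down, z forward; pixel columns grow to the right and rows downward; lengths in m; the calibration is good to about 2 mm. A picture is of the moment at which its call begins: read the wrist's pose just before it. calibration takes no time and is no camera call; for the wrist camera it gives the pose at the moment of the call.
- ctrl.job_done(): hands the job in; it is judged then, once.
Trained networks look in the newest picture that a camera, given by its name, has taken for a name from the list of things; names that differ only in an ending like _2 or _b are one class to them, and where a whole thing is asked for, a point or a joint stands for the part that bears it (a point fixed in the world has none). Each returns a list of dicts, best first, with "confidence" (0 to 1); they miss things now and then, are a little off and sometimes report something else, mostly with a low value. They report only what shows in the picture. A call takes as long as a camera call. They do not tell look-alikes from the thing itself.
- ctrl.find_in(name, camera): "extent" ([left, top, right, bottom] in pixels, round what is visible of it).
The state is a dict: "t": time; "q": joint angles; "qd": joint speeds; "effort": joint torques, N m; "eef_pos": TCP position; "tool_rot": TCP orientation; "contact_force": force on the tool from outside, world axes, zero at the start; "ft_torque": the same for the moment, N m; "finger_gap": finger opening in m; "finger_force": force on a finger pad.
Only numpy, scipy, OpenCV 4.12 (cv2) and the standard library are available. Lean on these libraries where they do the work, as an engineer would, in place of code of your own. Each camera call takes 0.05 s, during which the arm holds its last target. There are 200 camera calls.

## Task

Shut the lid of the board test fixture fully, then take the T-key out of its holder and put its T-head down through the slot in the lid until the collar sits flat on the lid. Turn it a quarter turn so that its wing stands square across the slot and the lid is locked, then let go. Leave the round tin and the small carton where they are.

Things in the scene. Friction and masses are not known exactly. Their poses are not given: they have to be found in the camera images.
- fixture: Board test fixture: grey box 130 (x) x 120 (y) x 55 (z) mm, fixed. Origin: centre of the underside; x runs from front to hinged back, z up. Slot 34 mm along y, 13 mm along x, centred at x = -40, y = 0 mm, through the aluminium lid (5 mm) and a fixed plate right under it (z 49 to 55, hollow below); both line up when the lid is shut. Shut lid's top: z = 60.
- fixture_lid_body (a joint): Lid angle, rad: 0 shut, positive open (starts 0.95 to 1.3). Hinge axis along the fixture's y at x = +62, z = 55 mm (lid's underside). Lid 129 mm long from the hinge, 120 wide, 5 thick, plus a 16 mm front lip. Slightly stiff: 1 to 3 N at the front turn it; above 0.85 rad it stays where left, lower it sinks shut slowly by its own weight.
- lid_lip (a point): Middle of the upper face of the lid's front lip (black, 40 mm wide, 16 mm deep, 5 mm thick), 136.5 mm from the hinge axis; moves with the lid.
- lock_slot (a point): Centre of the slot at the top face of the shut lid (fixed to the fixture; axes as the fixture's).
- t_key: Loose steel T-key, 80 g, upright in its holder. Origin on its axis under the round collar (42 mm wide, 4 thick). Above: flat wing 36 mm along y, 13 thick along x, 4 to 38 mm above the origin; grip across its thickness. Below: 9 mm stem, T-head 30 mm along y, 9 along x, 15 to 23 mm below the origin. Once seated, the head is 4 mm under the slotted plate and turns either way, no stop.
- key_holder: Black block 44 (x) x 62 (y) x 32 (z) mm on a 50 x 68 mm foot plate, fixed to the bench. Origin at the centre of its underside. A slot 34 mm (y) x 13 mm (x) in its top, at the centre, takes the key, whose collar rests on the top face, wing along the holder's y.
- screw_tin: Bystander: round clear tin, 62 mm diameter, 28 mm high; origin at the centre of its underside.
- label_box: Bystander: small carton 45 x 62 x 28 mm; origin at the centre of its underside.
Mind the look-alikes: they are no part of the job. Leave any orange or turquoise look-alike of the t_key alone.

How it is judged:
By the outcome, as a careful person would: the job done as asked, in the order asked, and still so for the second after the job is handed in, with the robot touching nothing.
It also fails if it takes over 54 s, if anything falls off the work surface, if the arm or the gripper's body presses on something with over 40 N, if the wrist force passes 120 N, or if a joint passes its speed limit or range.

## Working session

There is one attempt and no reset: what is moved stays moved. The work goes in short steps, Python scripts to look and compute and a tool call to move; the robot and the scene stay as the last step left them, time stands still between calls to the robot, and variables do not carry over. Pictures are saved under pics/ and viewed, at most 10 in all, crops included, and the job is handed in when it is done.

Besides the shell and the picture viewer there is one more tool, called after ">>>" as name(argument=value, ...) on one line, values as JSON. step_arm: Moves the arm, as the interface text tells. Its arguments: {"type":"object","properties":{"series":{"type":"array","items":{"type":"object","properties":{"slide":{"type":"array","items":{"type":"number"}},"turn":{"type":"array","items":{"type":"number"}},"hand":{"type":"number"}}}},"force":{"type":"number"}},"required":["series"]}

```bash
ls; mkdir -p pics; cat > h.py <<'E'
import numpy as np, cv2
from station import ctrl
def snap(cam,f=None):
    im=ctrl.capture(cam)
    if f: cv2.imwrite('pics/'+f,im[:,:,::-1])
    return im
def ray(cam,u,v):
    c=ctrl.calibration(cam);R=np.array(c['rotation']);o=np.array(c['origin'])
    return o,R@np.linalg.solve(np.array(c['K']),[u,v,1.])
def atz(cam,u,v,z):
    o,d=ray(cam,u,v);return o+d*(z-o[2])/d[2]
def proj(cam,P):
    c=ctrl.calibration(cam);R=np.array(c['rotation']);o=np.array(c['origin'])
    p=(np.atleast_2d(P)-o)@R@np.array(c['K']).T
    return p[:,:2]/p[:,2:]
E
python3 - <<'E'
from h import *
ims=[snap('scene','s0.png'),snap('top','t0.png')]
for cam in ['top','scene']:
  c=ctrl.calibration(cam);print(cam,np.round(c['K'],1).tolist(),np.round(c['origin'],3),np.round(c['rotation'],3).tolist())
  for n in ['fixture','lid_lip','t_key','key_holder','screw_tin','label_box']:
    for d in ctrl.find_in(n,cam)[:4]: 
      e=d['extent'];print(n,np.round(e),round(d['confidence'],2),atz(cam,(e[0]+e[2])/2,(e[1]+e[3])/2,0.03).round(3))
o=ctrl.get_obs();print(o['t'],o['eef_pos'],np.round(o['tool_rot'],3))
E
```

```text
pics
top [[445.6, 0.0, 328.6], [0.0, 445.6, 242.3], [0.0, 0.0, 1.0]] [ 0.454 -0.008  0.93 ] [[0.015, -0.997, 0.072], [-1.0, -0.017, -0.023], [0.024, -0.072, -0.997]]
fixture [268. 173. 342. 252.] 0.84 [0.578 0.02  0.03 ]
lid_lip [268. 170. 338. 216.] 0.9 [0.618 0.024 0.03 ]
t_key [461. 278. 487. 298.] 0.94 [ 0.431 -0.325  0.03 ]
t_key [371. 234. 392. 255.] 0.87 [ 0.516 -0.137  0.03 ]
t_key [423. 225. 447. 247.] 0.54 [ 0.535 -0.245  0.03 ]
key_holder [412. 226. 446. 248.] 0.79 [ 0.533 -0.233  0.03 ]
screw_tin [146. 222. 183. 250.] 0.56 [0.525 0.301 0.03 ]
label_box [471. 224. 507. 254.] 0.94 [ 0.53  -0.356  0.03 ]
scene [[483.9, 0.0, 316.2], [0.0, 483.9, 243.1], [0.0, 0.0, 1.0]] [ 0.008 -0.664  0.53 ] [[0.773, -0.295, 0.562], [-0.635, -0.36, 0.683], [0.001, -0.885, -0.465]]
fixture [275. 188. 359. 292.] 0.8 [0.624 0.081 0.03 ]
lid_lip [292. 190. 357. 243.] 0.64 [0.72  0.167 0.03 ]
lid_lip [216. 211. 240. 235.] 0.21 [0.514 0.284 0.03 ]
t_key [334. 286. 361. 316.] 0.97 [ 0.513 -0.14   0.03 ]
t_key [369. 350. 400. 398.] 0.89 [ 0.427 -0.312  0.03 ]
t_key [384. 300. 411. 330.] 0.66 [ 0.552 -0.226  0.03 ]
key_holder [371. 313. 423. 357.] 0.8 [ 0.51  -0.262  0.03 ]
screw_tin [216. 211. 242. 232.] 0.83 [0.52  0.291 0.03 ]
label_box [429. 344. 480. 394.] 0.75 [ 0.517 -0.371  0.03 ]
0.7 [ 0.51948162 -0.50570894  0.40469018] [[ 0.698  0.717 -0.   ]
 [ 0.717 -0.698 -0.   ]
 [-0.     0.    -1.   ]]
```

```bash
python3 - <<'E'
import cv2
s=cv2.imread('pics/s0.png')[170:420,190:510];t=cv2.imread('pics/t0.png')[150:320,130:530]
cv2.imwrite('pics/s0c.png',cv2.resize(s,None,fx=2.3,fy=2.3,interpolation=cv2.INTER_CUBIC))
cv2.imwrite('pics/t0c.png',cv2.resize(t,None,fx=2,fy=2,interpolation=cv2.INTER_CUBIC))
E
```

```text
(no output)
```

View pics/s0c.png

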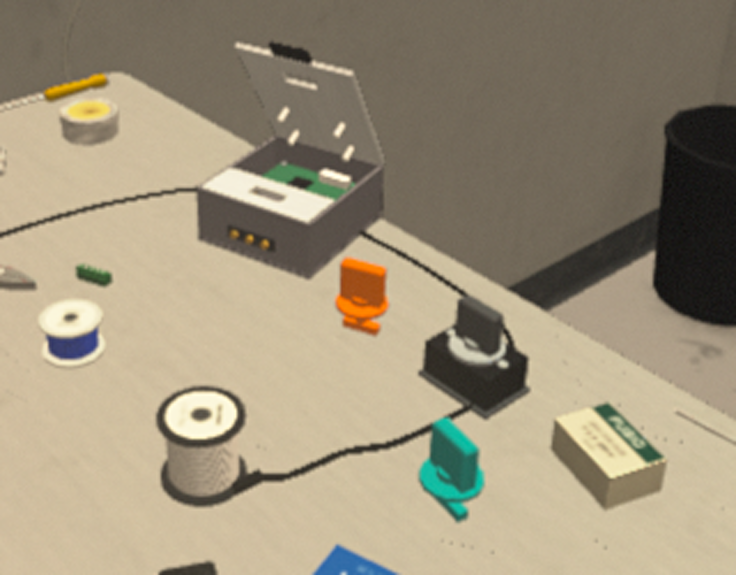

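View pics/t0c.png

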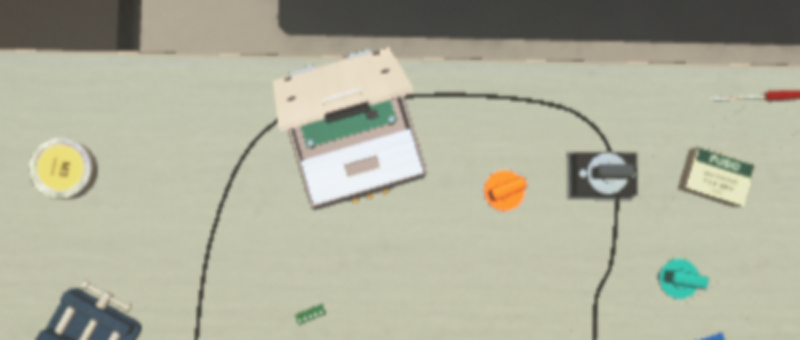

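```bash
python3 - <<'E'
from h import *
f=lambda x,y:(130+x/2-.25,150+y/2-.25)
print('tip',ctrl.tip_extent)
fl=atz('top',*f(314,207),.055);fr=atz('top',*f(425,173),.055);sl=atz('top',*f(362,166),.055)
bl=atz('top',*f(302,155),.055);br=atz('top',*f(409,126),.055)
print(fl,fr,sl,np.linalg.norm(fl-fr));d=fl-fr
print('yaw y-axis deg',np.degrees(np.arctan2(-d[0],d[1])))
# scene: plate corners px & slot
g=lambda x,y:(190+x/2.3-.3,170+y/2.3-.3)
print('scene slot',atz('scene',*g(268,194),.055),'FL',atz('scene',*g(201,188),.055),'FR',atz('scene',*g(311,222),.055))
# lid tip (lip) triangulate: top lip centre crop(347,112), scene (290,52)
o1,d1=ray('top',*f(347,112));o2,d2=ray('scene',*g(290,52))
s=np.linalg.lstsq(np.c_[d1,-d2],o2-o1,rcond=None)[0];print('lip',o1+d1*s[0],o2+d2*s[1])
print('key collar top',atz('top',*f(608,173),.036),'wing top',atz('top',*f(617,171),.07), atz('scene',*g(479,323),.055))
print('holder',[atz('top',*f(*p),.032).round(4) for p in [(569,153),(637,153),(569,197),(637,197)]])
c=ctrl.calibration('wrist');o=ctrl.get_obs();R=o['tool_rot'];print('wristcam in tool',R.T@(np.array(c['origin'])-o['eef_pos']),(R.T@np.array(c['rotation'])).round(3),np.round(c['K'],0).tolist())
E
```

```text
tip 0.1734
[0.49379077 0.05340651 0.055     ] [ 0.52911307 -0.05514675  0.055     ] [0.53497712 0.00708089 0.055     ] 0.11415548499028624
yaw y-axis deg 18.024442856901125
scene slot [0.53674756 0.00978399 0.055     ] FL [0.49749483 0.05608649 0.055     ] FR [ 0.5346116 -0.0511823  0.055    ]
lip [0.56942939 0.01854787 0.17787852] [0.56906538 0.01882289 0.17783211]
key collar top [ 0.5339134  -0.24174413  0.036     ] wing top [ 0.53296498 -0.24168355  0.07      ] [ 0.53549954 -0.23873258  0.055     ]
holder [array([ 0.554 , -0.2029,  0.032 ]), array([ 0.5553, -0.2726,  0.032 ]), array([ 0.5092, -0.2029,  0.032 ]), array([ 0.5103, -0.2724,  0.032 ])]
wristcam in tool [0.08243266 0.00061012 0.03025077] [[ 0.    -0.947 -0.322]
 [ 1.    -0.     0.001]
 [-0.001 -0.322  0.947]] [[349.0, 0.0, 319.0], [0.0, 349.0, 234.0], [0.0, 0.0, 1.0]]
```

>>> step_arm(series=[{"slide":[30,-20.5,0],"hand":0},{"slide":[30,-20.5,0],"hand":0},{"slide":[30,-20.5,0],"hand":0},{"slide":[30,-20.5,0],"hand":0},{"slide":[30,-20.5,0],"hand":0},{"slide":[30,-20.5,0],"hand":0},{"slide":[30,-20.5,0],"hand":0},{"slide":[30,-20.5,0],"hand":0},{"slide":[30,-20.5,0],"hand":0},{"slide":[30,-20.5,0],"hand":0}])

```text
$.series[0]: bad value
```

>>> step_arm(series=[{"slide":[30,-20.5,0]},{"slide":[30,-20.5,0]},{"slide":[30,-20.5,0]},{"slide":[30,-20.5,0]},{"slide":[30,-20.5,0]},{"turn":[0,0,-7]},{"turn":[0,0,-7]},{"turn":[0,0,-7]},{"turn":[0,0,-7]},{"turn":[0,0,-7]}])

```text
$.series[0]: bad value
```

>>> step_arm(series=[{"turn":[0,0,-7]},{"turn":[0,0,-7]},{"turn":[0,0,-7]},{"turn":[0,0,-6.2]},{"slide":[0,0,0]}])

```text
$.series[0]: bad value
```

```bash
python3 - <<'E'
from h import *
o=ctrl.get_obs();print(o['t'],o['eef_pos'],np.round(o['tool_rot'],3),o['q'].round(2) if hasattr(o['q'],'round') else o['q'],o['finger_gap'],o['contact_force'])
h=np.array([.632,.0396]);R=np.array(o['tool_rot']);d=o['eef_pos'][:2]-h
c=np.cos(np.radians(18));s=np.sin(np.radians(18));print('fixture rel hinge',d@[c,s],d@[-s,c],'tip z',o['eef_pos'][2]-.1734)
snap('scene','s1.png');im=cv2.imread('pics/s1.png')[130:330,190:450];cv2.imwrite('pics/s1c.png',cv2.resize(im,None,fx=2.5,fy=2.5))
E
```

```text
0.7 [ 0.51948162 -0.50570894  0.40469018] [[ 0.698  0.717 -0.   ]
 [ 0.717 -0.698 -0.   ]
 [-0.     0.    -1.   ]] [ 0.7   0.6  -0.    1.6   0.    0.94 -0.08] 0.0853729307256122 [-1.00151904  0.64959888  0.06887028]
fixture rel hinge -0.27552107023901257 -0.4838495314606335 tip z 0.23129018112460475
```

View pics/s1c.png

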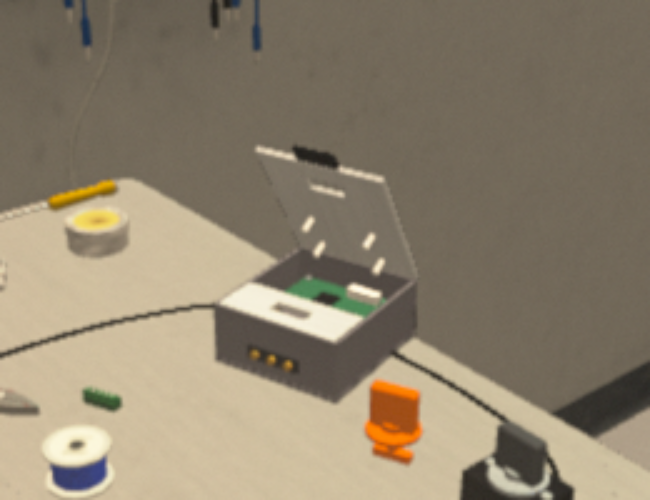

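>>> step_arm(series=[{"slide":[30,-20.5,0],"turn":[0,0,0],"hand":0},{"slide":[30,-20.5,0],"turn":[0,0,0],"hand":0},{"slide":[30,-20.5,0],"turn":[0,0,0],"hand":0},{"slide":[30,-20.5,0],"turn":[0,0,0],"hand":0},{"slide":[30,-20.5,0],"turn":[0,0,0],"hand":0},{"slide":[30,-20.5,0],"turn":[0,0,0],"hand":0},{"slide":[30,-20.5,0],"turn":[0,0,0],"hand":0},{"slide":[30,-20.5,0],"turn":[0,0,0],"hand":0},{"slide":[30,-20.5,0],"turn":[0,0,0],"hand":0},{"slide":[30,-20.5,0],"turn":[0,0,0],"hand":0}])

```text
t: 1.58
eef_pos: [0.5819, -0.1461, 0.405]
tool_rot: [[0.698, 0.717, 0.001], [0.717, -0.698, -0.0], [0.0, 0.0, -1.0]]
contact_force: [1.2, -0.8, -0.7]
finger_gap: 0.0002
finger_force: 0.0
```

>>> step_arm(series=[{"slide":[30,-20.5,0],"turn":[0,0,0],"hand":0},{"slide":[30,-20.5,0],"turn":[0,0,0],"hand":0},{"slide":[30,-20.5,0],"turn":[0,0,0],"hand":0},{"slide":[30,-20.5,0],"turn":[0,0,0],"hand":0},{"slide":[30,-20.5,0],"turn":[0,0,0],"hand":0},{"slide":[0,0,0],"turn":[0,0,-7],"hand":0},{"slide":[0,0,0],"turn":[0,0,-7],"hand":0},{"slide":[0,0,0],"turn":[0,0,-7],"hand":0},{"slide":[0,0,0],"turn":[0,0,-7],"hand":0},{"slide":[0,0,0],"turn":[0,0,-7],"hand":0}])

```text
t: 2.42
eef_pos: [0.613, 0.0314, 0.4048]
tool_rot: [[0.154, 0.988, 0.0], [0.988, -0.154, -0.0], [-0.0, 0.0, -1.0]]
contact_force: [-1.3, -0.6, -0.0]
finger_gap: 0.0001
finger_force: 0.0
```

>>> step_arm(series=[{"slide":[0,0,0],"turn":[0,0,-7],"hand":0},{"slide":[0,0,0],"turn":[0,0,-7],"hand":0},{"slide":[0,0,0],"turn":[0,0,-7],"hand":0},{"slide":[0,0,0],"turn":[0,0,-6.2],"hand":0},{"slide":[0,0,0],"turn":[0,0,0],"hand":0},{"slide":[0,0,0],"turn":[0,0,0],"hand":0}])

```text
t: 2.92
eef_pos: [0.6131, 0.0309, 0.4047]
tool_rot: [[-0.305, 0.952, -0.0], [0.952, 0.305, 0.0], [0.0, -0.0, -1.0]]
contact_force: [-0.2, 0.0, 0.1]
finger_gap: 0.0002
finger_force: 0.0
```

```bash
cat >> h.py <<'E'
def fx():
    o=ctrl.get_obs();h=np.array([.632,.0396]);d=o['eef_pos'][:2]-h
    c=np.cos(np.radians(18));s=np.sin(np.radians(18));R=np.array(o['tool_rot'])
    print('t',round(o['t'],2),'rel hinge mm',(1e3*np.array([d@[c,s],d@[-s,c]])).round(1),'tip z',((o['eef_pos'][2]-.1734)*1e3).round(1),'tool y deg',np.degrees(np.arctan2(R[1,1],R[0,1])).round(2),np.round(o['q'],2),np.round(o['contact_force'],1))
E
python3 - <<'E'
from h import *
fx()
im=snap('scene')[100:330,190:450];cv2.imwrite('pics/s2c.png',cv2.resize(im[:,:,::-1],None,fx=2.5,fy=2.5))
E
```

```text
t 2.92 rel hinge mm [-20.7  -2.4] tip z 231.3 tool y deg 17.75 [ 0.08  0.48 -0.33  1.85  0.2   0.84 -0.04] [-0.2  0.   0.1]
```

View pics/s2c.png

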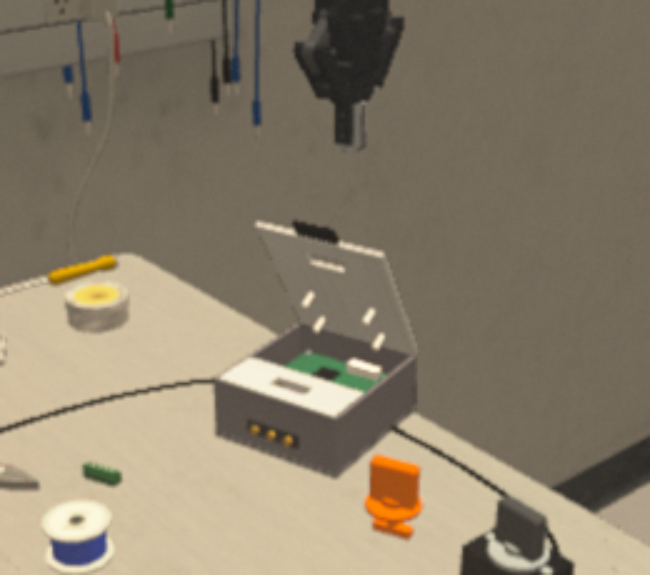

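>>> step_arm(series=[{"slide":[0,0,26],"turn":[0,0,0],"hand":0},{"slide":[0,0,26],"turn":[0,0,0],"hand":0},{"slide":[0,-12,1],"turn":[0,0,0],"hand":0},{"slide":[0,-11,3],"turn":[0,0,0],"hand":0},{"slide":[0,-7,4],"turn":[0,0,0],"hand":0},{"slide":[0,-7,4],"turn":[0,0,0],"hand":0},{"slide":[0,-6,4],"turn":[0,0,0],"hand":0},{"slide":[0,-6,5],"turn":[0,0,0],"hand":0},{"slide":[0,-6,6],"turn":[0,0,0],"hand":0},{"slide":[0,-6,6],"turn":[0,0,0],"hand":0}])

```text
t: 3.8
eef_pos: [0.5546, 0.0122, 0.3193]
tool_rot: [[-0.308, 0.951, 0.0], [0.951, 0.308, 0.0], [-0.0, 0.0, -1.0]]
contact_force: [-0.2, -0.3, -0.1]
finger_gap: 0.0
finger_force: 0.2
```

>>> step_arm(series=[{"slide":[0,-6,6],"turn":[0,0,0],"hand":0},{"slide":[0,-6,7],"turn":[0,0,0],"hand":0},{"slide":[0,-7,11],"turn":[0,0,0],"hand":0},{"slide":[0,-6,12],"turn":[0,0,0],"hand":0},{"slide":[0,-5,13],"turn":[0,0,0],"hand":0},{"slide":[0,-4,12],"turn":[0,0,0],"hand":0},{"slide":[0,-3,13],"turn":[0,0,0],"hand":0},{"slide":[0,-1,9],"turn":[0,0,0],"hand":0},{"slide":[0,0,0],"turn":[0,0,0],"hand":0}])

```text
t: 4.55
eef_pos: [0.5181, 0.0006, 0.2349]
tool_rot: [[-0.309, 0.951, -0.003], [0.951, 0.309, -0.0], [0.001, -0.003, -1.0]]
contact_force: [0.6, 0.4, 0.2]
finger_gap: -0.0002
finger_force: 0.0
```

```bash
python3 - <<'E'
from h import *
fx()
im=snap('scene')[100:330,190:450];cv2.imwrite('pics/s3c.png',cv2.resize(im[:,:,::-1],None,fx=2.5,fy=2.5))
E
```

```text
t 4.55 rel hinge mm [-120.4   -1.9] tip z 61.5 tool y deg 17.98 [ 0.03  0.63 -0.2   2.19  0.35  0.35 -0.15] [0.6 0.4 0.2]
```

View pics/s3c.png

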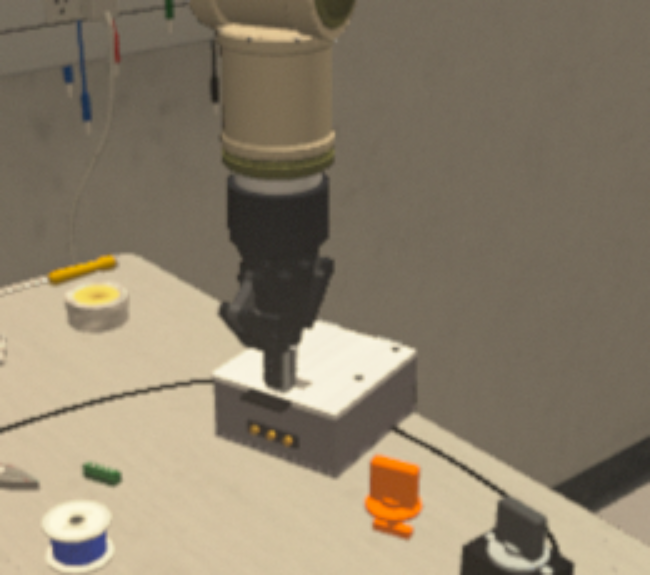

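The lid is down on the box, with the fingers on it just behind the lip (crop 265,395). I'll press gently to make sure it is fully shut, then rise for a wrist view.

>>> step_arm(series=[{"slide":[0,0,1],"turn":[0,0,0],"hand":0},{"slide":[0,0,1],"turn":[0,0,0],"hand":0},{"slide":[0,0,0.5],"turn":[0,0,0],"hand":0},{"slide":[0,0,0],"turn":[0,0,0],"hand":0}])

```text
t: 4.93
eef_pos: [0.5191, 0.0006, 0.2345]
tool_rot: [[-0.308, 0.951, 0.001], [0.951, 0.308, 0.0], [-0.0, 0.001, -1.0]]
contact_force: [0.7, -0.6, 0.7]
finger_gap: 0.0001
finger_force: 0.0
```

>>> step_arm(series=[{"slide":[0,0,-20],"turn":[0,0,0],"hand":0},{"slide":[0,15,-25],"turn":[0,0,0],"hand":0},{"slide":[0,15,-25],"turn":[0,0,0],"hand":85},{"slide":[0,0,0],"turn":[0,0,0],"hand":85},{"slide":[0,0,0],"turn":[0,0,0],"hand":85},{"slide":[0,0,0],"turn":[0,0,0],"hand":85},{"slide":[0,0,0],"turn":[0,0,0],"hand":85}])

```text
t: 5.52
eef_pos: [0.5466, 0.0096, 0.3034]
tool_rot: [[-0.308, 0.951, -0.002], [0.951, 0.308, -0.0], [0.0, -0.002, -1.0]]
contact_force: [0.2, 0.6, -0.9]
finger_gap: 0.0604
finger_force: 0.0
```

```bash
python3 - <<'E'
from h import *
fx()
snap('wrist','w1.png')
print(proj('wrist',[[.535,.008,.06]]))
E
```

```text
t 5.52 rel hinge mm [-90.5  -2.1] tip z 130.0 tool y deg 17.96 [ 0.08  0.54 -0.29  2.09  0.28  0.55 -0.1 ] [ 0.2  0.6 -0.9]
[[302.27444591 245.42385834]]
```

View pics/w1.png

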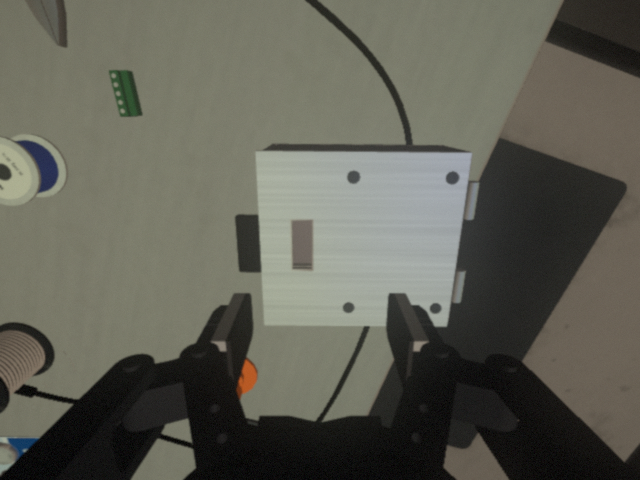

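The slot shows at (302,245), right where my pose estimate predicted it. The last press gave no clear force reading, so I'll press once more before going for the key.

>>> step_arm(series=[{"slide":[0,-15,10],"turn":[0,0,0],"hand":0},{"slide":[0,-15,15],"turn":[0,0,0],"hand":0},{"slide":[0,0,15],"turn":[0,0,0],"hand":0},{"slide":[0,0,15],"turn":[0,0,0],"hand":0},{"slide":[0,0,12],"turn":[0,0,0],"hand":0},{"slide":[0,0,1.5],"turn":[0,0,0],"hand":0},{"slide":[0,0,1],"turn":[0,0,0],"hand":0},{"slide":[0,0,0],"turn":[0,0,0],"hand":0},{"slide":[0,0,0],"turn":[0,0,0],"hand":0}])

```text
t: 6.32
eef_pos: [0.5187, 0.0006, 0.235]
tool_rot: [[-0.308, 0.951, -0.0], [0.951, 0.308, -0.0], [-0.0, -0.0, -1.0]]
contact_force: [-0.1, 0.1, 0.5]
finger_gap: -0.0
finger_force: 0.0
```

>>> step_arm(series=[{"slide":[0,0,1],"turn":[0,0,0],"hand":0},{"slide":[0,0,0.5],"turn":[0,0,0],"hand":0},{"slide":[0,0,0],"turn":[0,0,0],"hand":0}])

```text
t: 6.57
eef_pos: [0.5189, 0.0006, 0.2335]
tool_rot: [[-0.308, 0.951, 0.001], [0.951, 0.308, -0.0], [-0.0, 0.0, -1.0]]
contact_force: [-0.7, 0.8, 1.9]
finger_gap: 0.0002
finger_force: 0.9
```

>>> step_arm(series=[{"slide":[0,0,0.8],"turn":[0,0,0],"hand":0},{"slide":[0,0,0.4],"turn":[0,0,0],"hand":0},{"slide":[0,0,0],"turn":[0,0,0],"hand":0}])

```text
t: 6.82
eef_pos: [0.5188, 0.0006, 0.2333]
tool_rot: [[-0.308, 0.951, 0.001], [0.951, 0.308, -0.001], [-0.001, 0.001, -1.0]]
contact_force: [-4.1, -0.6, 17.4]
finger_gap: -0.0004
finger_force: 8.9
```

>>> step_arm(series=[{"slide":[0,0,-35],"turn":[0,0,0],"hand":0},{"slide":[0,0,-35],"turn":[0,0,0],"hand":85},{"slide":[-33.4,-8.6,0],"turn":[0,0,0],"hand":85},{"slide":[-33.4,-8.6,0],"turn":[0,0,0],"hand":85},{"slide":[-33.4,-8.6,0],"turn":[0,0,0],"hand":85},{"slide":[-33.4,-8.6,0],"turn":[0,0,0],"hand":85},{"slide":[-33.4,-8.6,0],"turn":[0,0,0],"hand":85},{"slide":[-33.4,-8.6,0],"turn":[0,0,0],"hand":85},{"slide":[-33.4,-8.6,0],"turn":[0,0,0],"hand":85},{"slide":[0,0,0],"turn":[0,0,6],"hand":85}])

```text
t: 7.65
eef_pos: [0.5325, -0.2488, 0.3017]
tool_rot: [[-0.2, 0.98, -0.0], [0.98, 0.2, -0.004], [-0.004, -0.001, -1.0]]
contact_force: [0.9, -1.0, -0.6]
finger_gap: 0.0849
finger_force: 0.0
```

>>> step_arm(series=[{"slide":[0,0,0],"turn":[0,0,6],"hand":85},{"slide":[0,0,0],"turn":[0,0,5],"hand":85},{"slide":[0,0,0],"turn":[0,0,0],"hand":85},{"slide":[0,0,0],"turn":[0,0,0],"hand":85},{"slide":[0,0,0],"turn":[0,0,0],"hand":85}])

```text
t: 8.07
eef_pos: [0.5338, -0.24, 0.3021]
tool_rot: [[-0.02, 1.0, -0.0], [1.0, 0.02, -0.0], [-0.0, -0.0, -1.0]]
contact_force: [0.1, 0.3, -0.5]
finger_gap: 0.085
finger_force: 0.0
```

```bash
python3 - <<'E'
from h import *
fx();o=ctrl.get_obs();print(o['eef_pos'],o['finger_gap'])
im=snap('wrist','w2.png');np.savez('w2',**{k:np.array(v) for k,v in ctrl.calibration('wrist').items()})
for n in['t_key','key_holder']:
  for d in ctrl.find_in(n,'wrist')[:3]:print(n,np.round(d['extent'],1),d['confidence'])
u,v=proj('wrist',[[.534,-.241,.05]])[0].astype(int);print(u,v)
u0,v0=max(u-130,0),max(v-100,0);print(u0,v0)
cv2.imwrite('pics/w2c.png',cv2.resize(im[v0:v0+200,u0:u0+260,::-1],None,fx=3,fy=3,interpolation=cv2.INTER_CUBIC))
E
```

```text
t 8.07 rel hinge mm [-179.8 -235.6] tip z 128.7 tool y deg 1.16 [ 0.49  0.58 -0.24  2.    0.24  0.59  0.11] [ 0.1  0.3 -0.5]
[ 0.53376183 -0.24004203  0.30205228] 0.08499285898601804
t_key [261.8  39.9 325.7 116.7] 0.71
t_key [288.9 210.4 346.6 283. ] 0.68
t_key [161.3 287.6 203.3 339.3] 0.56
key_holder [285.6 184.  352.2 276.6] 0.59
319 244
189 144
```

View pics/w2c.png

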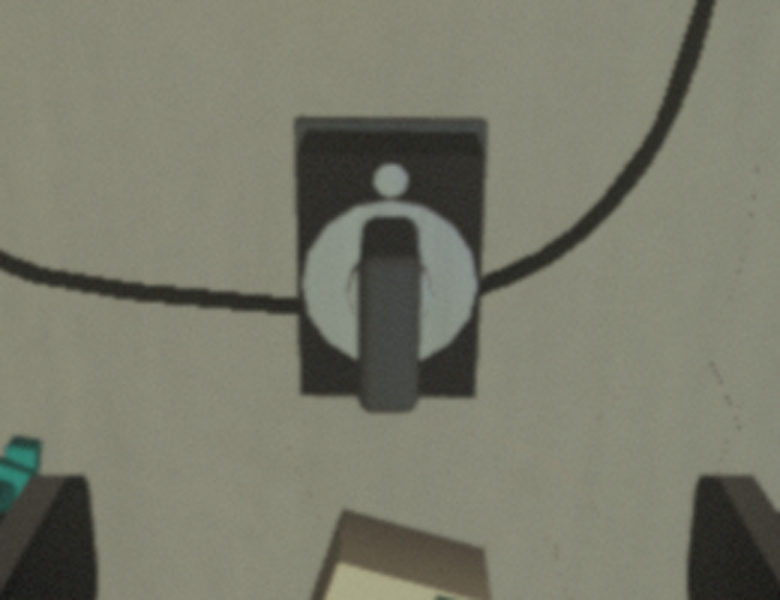

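```bash
python3 - <<'E'
from h import *
f=lambda x,y:(189+x/3-1/3,144+y/3-1/3)
o=ctrl.get_obs();print(o['eef_pos'])
print('collar',atz('wrist',*f(390.5,282),.036))
print('wing top c',atz('wrist',*f(389.5,334),.070),[atz('wrist',*f(*p),.07).round(4) for p in[(360,257),(420,257),(417,411),(361,411)]])
# slot from w1: relative to tool
im=cv2.imread('pics/w1.png').astype(int)[205:285,280:325]
m=(im.mean(2)<im.mean(2).max()*.8).astype(np.uint8)
n,l,s,c=cv2.connectedComponentsWithStats(m)
print(s,c+[280,205])
E
```

```text
[ 0.53372483 -0.24018745  0.30197807]
collar [ 0.5336792  -0.24076603  0.036     ]
wing top c [ 0.53349718 -0.24028114  0.07      ] [array([ 0.5272, -0.2236,  0.07  ]), array([ 0.5394, -0.2234,  0.07  ]), array([ 0.5397, -0.2579,  0.07  ]), array([ 0.5277, -0.2581,  0.07  ])]
[[   0    0   45   80 2536]
 [  11   15   22   51 1064]] [[302.02563091 244.53351735]
 [301.93890977 244.42011278]]
```

>>> step_arm(series=[{"slide":[0,0,25],"turn":[0,0,0],"hand":85},{"slide":[0,0,25],"turn":[0,0,0],"hand":85},{"slide":[0,0,25],"turn":[0,0,0],"hand":85},{"slide":[0,0,10],"turn":[0,0,0],"hand":85},{"slide":[0,0,0],"turn":[0,0,0],"hand":85},{"slide":[0,0,0],"turn":[0,0,0],"hand":30},{"slide":[0,0,0],"turn":[0,0,0],"hand":30},{"slide":[0,0,0],"turn":[0,0,0],"hand":30},{"slide":[0,0,0],"turn":[0,0,0],"hand":30}], force=40)

```text
t: 8.97
eef_pos: [0.534, -0.2405, 0.2182]
tool_rot: [[-0.017, 1.0, 0.002], [1.0, 0.017, -0.001], [-0.001, 0.002, -1.0]]
contact_force: [-0.7, -0.6, -0.3]
finger_gap: 0.0382
finger_force: 0.0
```

>>> step_arm(series=[{"slide":[0,0,0],"turn":[0,0,0],"hand":5},{"slide":[0,0,0],"turn":[0,0,0],"hand":5},{"slide":[0,0,0],"turn":[0,0,0],"hand":5},{"slide":[0,0,0],"turn":[0,0,0],"hand":5},{"slide":[0,0,0],"turn":[0,0,0],"hand":5}], force=60)

```text
t: 9.38
eef_pos: [0.5339, -0.2404, 0.2178]
tool_rot: [[-0.017, 1.0, 0.001], [1.0, 0.017, -0.001], [-0.001, 0.001, -1.0]]
contact_force: [-1.4, -0.4, 6.6]
finger_gap: 0.0121
finger_force: 59.3
```

>>> step_arm(series=[{"slide":[0,0,-15],"turn":[0,0,0],"hand":5},{"slide":[0,0,-30],"turn":[0,0,0],"hand":5},{"slide":[0,0,-35],"turn":[0,0,0],"hand":5},{"slide":[15,1,0],"turn":[0,0,0],"hand":5},{"slide":[30,2.5,0],"turn":[0,0,0],"hand":5},{"slide":[30,2.5,0],"turn":[0,0,0],"hand":5},{"slide":[30,2.5,0],"turn":[0,0,0],"hand":5},{"slide":[30,2.5,0],"turn":[0,0,0],"hand":5},{"slide":[30,2.5,0],"turn":[0,0,0],"hand":5},{"slide":[30,2.5,0],"turn":[0,0,0],"hand":5}])

```text
t: 10.22
eef_pos: [0.5463, -0.0437, 0.2972]
tool_rot: [[-0.017, 1.0, 0.0], [1.0, 0.017, -0.0], [-0.0, 0.0, -1.0]]
contact_force: [-0.1, 0.9, -0.7]
finger_gap: 0.012
finger_force: 58.6
```

>>> step_arm(series=[{"slide":[15,1,0],"turn":[0,0,0],"hand":5},{"slide":[0,0,0],"turn":[0,0,-5.7],"hand":5},{"slide":[0,0,0],"turn":[0,0,-5.7],"hand":5},{"slide":[0,0,0],"turn":[0,0,-5.6],"hand":5},{"slide":[0,0,0],"turn":[0,0,0],"hand":5},{"slide":[0,0,0],"turn":[0,0,0],"hand":5},{"slide":[0,0,0],"turn":[0,0,0],"hand":5},{"slide":[0,0,0],"turn":[0,0,0],"hand":5}])

```text
t: 10.88
eef_pos: [0.5471, -0.0302, 0.297]
tool_rot: [[-0.306, 0.952, 0.0], [0.952, 0.306, -0.0], [-0.0, 0.0, -1.0]]
contact_force: [0.4, 0.3, -0.2]
finger_gap: 0.0119
finger_force: 58.6
```

```bash
python3 - <<'E'
from h import *
fx();o=ctrl.get_obs();print(o['eef_pos'],o['finger_gap'])
snap('wrist','w3.png')
print(proj('wrist',[[.5346,.0086,.06]]))
E
```

```text
t 10.88 rel hinge mm [-102.3  -40.1] tip z 123.6 tool y deg 17.82 [ 0.16  0.55 -0.29  2.09  0.3   0.54 -0.04] [ 0.4  0.3 -0.2]
[ 0.54714318 -0.03018687  0.29702872] 0.011852971741582684
[[319.20126382 188.49068949]]
```

View pics/w3.png

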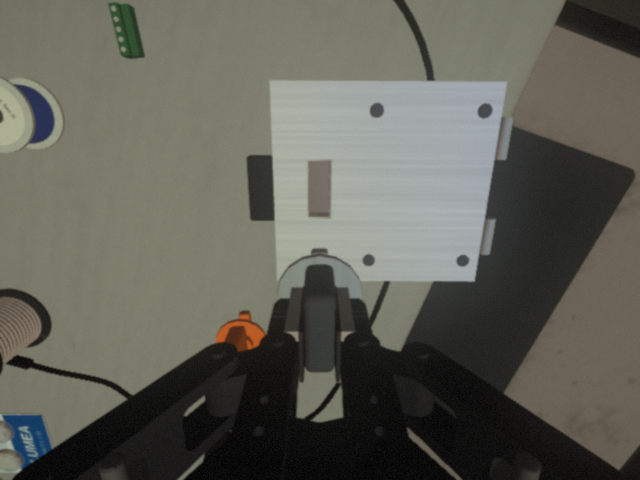

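```bash
python3 - <<'E'
from h import *
im=cv2.imread('pics/w3.png').astype(int)
g=im[150:230,295:345].mean(2);m=(g<g.max()*.8).astype(np.uint8)
n,l,s,c=cv2.connectedComponentsWithStats(m);i=1+np.argmax(s[1:,4])
pts=np.argwhere(l==i)[:,::-1]+[295,150]
print(s[i],c[i]+[295,150],cv2.minAreaRect(pts.astype(np.float32)))
o=ctrl.get_obs();R=np.array(o['tool_rot']);p=np.array(o['eef_pos'])
sl=atz('wrist',*(c[i]+[295,150]),.06);print('slot',sl,'in tool mm',(R.T@(sl-p)*1e3).round(1))
# slot axis: fit left/right edges per row
ys=np.unique(pts[:,1])[8:-8];mid=[pts[pts[:,1]==y,0].mean() for y in ys];L=[pts[pts[:,1]==y,0].min() for y in ys];Rr=[pts[pts[:,1]==y,0].max() for y in ys]
a=atz('wrist',np.mean(mid)+np.polyfit(ys,mid,1)[0]*(-20),188-20,.06);b=atz('wrist',np.mean(mid)+np.polyfit(ys,mid,1)[0]*20,188+20,.06)
print('slot y axis angle',np.degrees(np.arctan2(-(a-b)[0],(a-b)[1])))
# key expected projections: collar centre top z, wing top centre
for nm,z in(('collar top',.1858-.004),('wing top',.1858-.038)):
  P=p+R@[0,0,z];print(nm,proj('wrist',P))
r=.021;P=[p+R@[r*np.cos(t),r*np.sin(t),.1818] for t in np.linspace(0,2*np.pi,60)];q=proj('wrist',P);print('collar ext',q.min(0),q.max(0))
P=[p+R@[x,y,.1478] for x in(-.018,.018) for y in(-.0065,.0065)];print(proj('wrist',P).round(1).tolist())
cv2.imwrite('pics/w3c.png',cv2.resize(im[240:380,270:370].astype(np.uint8),None,fx=4,fy=4,interpolation=cv2.INTER_CUBIC))
E
```

```text
[  13   10   24   58 1323] [319.16931217 188.39455782] ((319.4999694824219, 188.49998474121094), (22.999996185302734, 56.99999237060547), 0.0)
slot [0.53456394 0.00864952 0.06      ] in tool mm [ 4.08e+01 -1.00e-01  2.37e+02]
slot y axis angle 17.437581090187823
collar top [[319.31434302 293.75033182]]
wing top [[319.31381847 335.39703633]]
collar ext [276.16704044 253.67185755] [362.46347836 330.70792662]
[[303.5, 372.8], [335.1, 372.8], [302.1, 294.7], [336.5, 294.8]]
```

View pics/w3c.png

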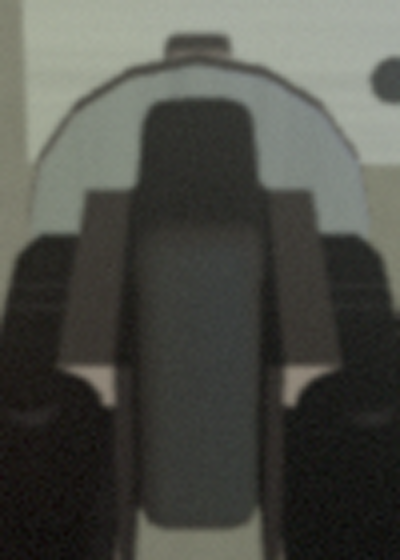

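>>> step_arm(series=[{"slide":[14,0,0],"turn":[0,0,0.4],"hand":5},{"slide":[14,0,0],"turn":[0,0,0],"hand":5},{"slide":[13.2,-0.1,0],"turn":[0,0,0],"hand":5},{"slide":[0,0,12],"turn":[0,0,0],"hand":5},{"slide":[0,0,10],"turn":[0,0,0],"hand":5},{"slide":[0,0,0],"turn":[0,0,0],"hand":5},{"slide":[0,0,0],"turn":[0,0,0],"hand":5},{"slide":[0,0,0],"turn":[0,0,0],"hand":5}])

```text
t: 11.6
eef_pos: [0.5347, 0.0088, 0.2749]
tool_rot: [[-0.301, 0.954, -0.0], [0.954, 0.301, -0.0], [-0.0, -0.0, -1.0]]
contact_force: [-1.1, 0.9, -1.9]
finger_gap: 0.012
finger_force: 58.6
```

```bash
python3 - <<'E'
from h import *
fx();o=ctrl.get_obs();R=np.array(o['tool_rot']);p=np.array(o['eef_pos']);print(p,'slot in tool mm (want -.4,0)',(R.T@(np.array([.53456,.00865,.06])-p)*1e3).round(2), R[:,2].round(4))
E
```

```text
t 11.6 rel hinge mm [-102.1    0.8] tip z 101.5 tool y deg 17.52 [ 0.06  0.58 -0.26  2.13  0.32  0.47 -0.14] [-1.1  0.9 -1.9]
[0.53469586 0.00879095 0.27493972] slot in tool mm (want -.4,0) [-7.0000e-02 -9.0000e-02  2.1494e+02] [-3.e-04 -2.e-04 -1.e+00]
```

>>> step_arm(series=[{"slide":[0.2,0,6],"turn":[0,0,0],"hand":5},{"slide":[0,0,4],"turn":[0,0,0],"hand":5},{"slide":[0,0,3],"turn":[0,0,0],"hand":5},{"slide":[0,0,0],"turn":[0,0,0],"hand":5}])

```text
t: 11.93
eef_pos: [0.5343, 0.0092, 0.2613]
tool_rot: [[-0.302, 0.953, -0.001], [0.953, 0.302, -0.0], [0.0, -0.001, -1.0]]
contact_force: [-0.5, 0.3, -1.1]
finger_gap: 0.012
finger_force: 58.6
```

>>> step_arm(series=[{"slide":[0,0,5],"turn":[0,0,0],"hand":5},{"slide":[0,0,5],"turn":[0,0,0],"hand":5},{"slide":[0,0,3],"turn":[0,0,0],"hand":5},{"slide":[0,0,1.5],"turn":[0,0,0],"hand":5},{"slide":[0,0,0.5],"turn":[0,0,0],"hand":5},{"slide":[0,0,0],"turn":[0,0,0],"hand":5},{"slide":[0,0,0],"turn":[0,0,0],"hand":5}])

```text
t: 12.52
eef_pos: [0.5345, 0.0094, 0.247]
tool_rot: [[-0.302, 0.953, 0.0], [0.953, 0.302, -0.0], [-0.0, 0.0, -1.0]]
contact_force: [-0.2, -0.1, -1.2]
finger_gap: 0.0117
finger_force: 58.6
```

>>> step_arm(series=[{"slide":[0,0,0.7],"turn":[0,0,0],"hand":5},{"slide":[0,0,0.5],"turn":[0,0,0],"hand":5},{"slide":[0,0,0.3],"turn":[0,0,0],"hand":5},{"slide":[0,0,0],"turn":[0,0,0],"hand":5}])

```text
t: 12.85
eef_pos: [0.5345, 0.0094, 0.2457]
tool_rot: [[-0.302, 0.953, 0.0], [0.953, 0.302, -0.0], [-0.0, 0.0, -1.0]]
contact_force: [-0.1, -0.4, 3.8]
finger_gap: 0.0118
finger_force: 59.3
```

>>> step_arm(series=[{"slide":[0,0,0],"turn":[0,0,6],"hand":5},{"slide":[0,0,0],"turn":[0,0,6],"hand":5},{"slide":[0,0,0],"turn":[0,0,6],"hand":5},{"slide":[0,0,0],"turn":[0,0,6],"hand":5},{"slide":[0,0,0],"turn":[0,0,6],"hand":5},{"slide":[0,0,0],"turn":[0,0,0],"hand":5}])

```text
t: 13.35
eef_pos: [0.5347, 0.0095, 0.2457]
tool_rot: [[0.22, 0.976, 0.001], [0.976, -0.22, -0.0], [-0.0, 0.001, -1.0]]
contact_force: [-0.1, 0.3, 2.9]
finger_gap: 0.012
finger_force: 59.1
```

>>> step_arm(series=[{"slide":[0,0,0],"turn":[0,0,6],"hand":5},{"slide":[0,0,0],"turn":[0,0,6],"hand":5},{"slide":[0,0,0],"turn":[0,0,6],"hand":5},{"slide":[0,0,0],"turn":[0,0,6],"hand":5},{"slide":[0,0,0],"turn":[0,0,6],"hand":5},{"slide":[0,0,0],"turn":[0,0,6],"hand":5},{"slide":[0,0,0],"turn":[0,0,6],"hand":5},{"slide":[0,0,0],"turn":[0,0,6],"hand":5},{"slide":[0,0,0],"turn":[0,0,6],"hand":5},{"slide":[0,0,0],"turn":[0,0,6],"hand":5}])

```text
t: 14.18
eef_pos: [0.5347, 0.0094, 0.2457]
tool_rot: [[0.954, 0.301, 0.001], [0.301, -0.954, 0.0], [0.001, 0.0, -1.0]]
contact_force: [-0.1, 0.0, 3.1]
finger_gap: 0.012
finger_force: 59.3
```

>>> step_arm(series=[{"slide":[0,0,0],"turn":[0,0,0],"hand":5},{"slide":[0,0,0],"turn":[0,0,0],"hand":5}])

```text
t: 14.35
eef_pos: [0.5347, 0.0095, 0.2457]
tool_rot: [[0.952, 0.306, 0.001], [0.306, -0.952, -0.0], [0.0, 0.0, -1.0]]
contact_force: [-0.2, 0.0, 5.6]
finger_gap: 0.0115
finger_force: 59.4
```

```bash
python3 - <<'E'
from h import *
fx();o=ctrl.get_obs();print(o['eef_pos'],o['ft_torque'])
E
```

```text
t 14.35 rel hinge mm [-101.8    1.5] tip z 72.3 tool y deg -72.16 [-0.23  0.62  0.15  2.17 -0.25  0.37 -1.13] [-0.2  0.   5.6]
[0.53469263 0.00952479 0.24568985] [ 0.01985854  0.0221458  -0.08712973]
```

>>> step_arm(series=[{"slide":[0,0,0],"turn":[0,0,0],"hand":50},{"slide":[0,0,0],"turn":[0,0,0],"hand":50},{"slide":[0,0,0],"turn":[0,0,0],"hand":50},{"slide":[0,0,0],"turn":[0,0,0],"hand":50},{"slide":[0,0,0],"turn":[0,0,0],"hand":50},{"slide":[0,0,-15],"turn":[0,0,0],"hand":50},{"slide":[0,0,-25],"turn":[0,0,0],"hand":50},{"slide":[0,0,-25],"turn":[0,0,0],"hand":50},{"slide":[0,0,-20],"turn":[0,0,0],"hand":50},{"slide":[0,0,0],"turn":[0,0,0],"hand":50}])

```text
t: 15.18
eef_pos: [0.5352, 0.0091, 0.3338]
tool_rot: [[0.953, 0.302, 0.005], [0.302, -0.953, 0.001], [0.005, 0.001, -1.0]]
contact_force: [1.4, 0.8, -0.1]
finger_gap: 0.0495
finger_force: 0.0
```

>>> step_arm(series=[{"slide":[0,0,0],"turn":[0,0,0],"hand":50},{"slide":[0,0,0],"turn":[0,0,0],"hand":50}])

```text
t: 15.35
eef_pos: [0.5342, 0.0095, 0.3301]
tool_rot: [[0.953, 0.302, -0.0], [0.302, -0.953, 0.0], [-0.0, -0.0, -1.0]]
contact_force: [-0.0, -0.5, -0.9]
finger_gap: 0.0497
finger_force: 0.0
```

```bash
python3 - <<'E'
from h import *
fx()
im=snap('wrist')[100:400,120:520,::-1];s=snap('scene')[180:330,200:400,::-1]
cv2.imwrite('pics/w4.png',np.hstack([im,cv2.resize(s,(400,300))]))
E
```

```text
t 15.35 rel hinge mm [-102.3    1.5] tip z 156.7 tool y deg -72.41 [-0.29  0.49  0.23  2.12 -0.2   0.56 -1.17] [-0.  -0.5 -0.9]
```

View pics/w4.png

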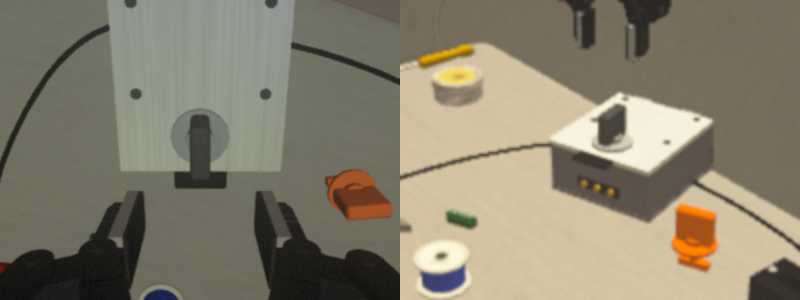

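The key sits flat on the lid with its wing square across the slot (left half, 200,148), and the gripper is clear of it. The lid is shut, so I'm handing in.

```bash
python3 -c "
from station import ctrl
print(ctrl.job_done())"
```

```text
the job is handed in; nothing more can be done
None
```

I shut the lid, seated the steel T-key in its slot, turned it about 90° and let go, then handed the job in at about 15.5 s with the gripper clear; the tin, the carton and the look-alike keys were not touched.

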